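# Wind the side guide up to the carton

### The job

On the packing bench, take hold of the upright black grip sleeve of the crank on the carton guide and, keeping hold of the sleeve all the way, crank it anticlockwise (seen from above) until the steel guide plate has come up to the cardboard carton standing on the bed: touching it or with less than a finger's width (10 mm) between, but without shoving the carton along. Then let go of the sleeve and leave the guide there.

Things in the scene. Friction and masses are not known exactly. Their poses are not given: they have to be found in the camera images.
- crank: Level steel arm (105 x 24 x 10 mm) on a grey gearbox (100 x 100 mm). Origin on its vertical axis, 80 mm above the bench; x points along the arm to the sleeve, axis to axis 75 mm; z up. Anticlockwise from above (+ about z) drives the guide plate to the carton, 17.5 mm per rad; under one turn is needed. It takes 4 N, stays where left. The short ball-knob crank on a paper reel is another device.
- sleeve_mid (a point): Centre of the upright black grip sleeve on the crank's end: cylinder 29 mm in diameter, 75 mm long, 95 to 170 mm above the bench (a 20 mm wide steel cap ends 4 mm higher). It spins freely on its pin, so a gripper may hold it from above and keep its own heading while carrying it round. All else near the crank is lower than 100 mm.
- guide_face (a point): Centre of the working face of the steel guide plate (130 mm wide, 12 mm thick, top 75 mm above the bench), 47 mm above the bench. The plate slides along the aluminium bed on a rod out of the gearbox, along its own -y (towards the carton) as the crank is wound; its y axis points from the face back to the gearbox.
- carton_near (a point): Centre of the face, towards the guide plate, of the cardboard carton (120 mm wide, 90 mm deep, 75 mm high, 0.5 to 1.1 kg, loose on the bed, whose top is 12 mm above the bench). Its y axis points out of that face to the guide plate. It starts 45 to 110 mm from the plate, square to it within 3 degrees.
Not all that is in view belongs to the job. Leave any red look-alike of the part that bears carton_near alone.

How it is judged:
By the outcome, as a careful person would: the job done as asked, in the order asked, and still so for the second after the job is handed in, with the robot touching nothing.
It also fails if it takes over 42 s, if anything falls off the work surface, if the arm or the gripper's body presses on something with over 40 N, if the wrist force passes 120 N, or if a joint passes its speed limit or range.

### The arm

A 6-joint arm with a two-finger parallel gripper is mounted at the origin on the work surface. World frame = base frame: x ahead of the robot, y to its left, z up, the work surface at z = 0. Lengths are in mm, angles in degrees, forces in N, time in s.
With the tool pointing down it reaches from about 350 to 850 mm from the base axis. Payload 8.1 kg.
Tool frame: the origin (TCP) lies between the finger pads; the fingertips stand 11 mm ahead of it and the grasp point (between the pads) lies 8 mm behind it; z points along the fingers, y is the line along which they close (so a half turn about z gives the same grasp; the last joint's range is limited). The gripper opens to 85 mm and grips with 20 to 120 N. Pads are 22 mm wide; open, the fingers measure 114 mm over their backs; the gripper's body (76 mm by 85 mm) begins 54 mm behind the grasp point. The pads swing forward as they close: fully open they stand 13 mm farther back than shut.
Start: joints at [67.643, 7.471, 85.268, -0, 87.261, -4.893], TCP at [180.04, 572.356, 242.292] pointing down, gripper open.
Joint ranges: [-169.43, 169.43], [-51.17, 129.36], [1.28, 143.12], [-76.62, 256.62], [0, 156.53], [-152.29, 152.29]. Speed limits (degrees/s): [136.94, 136.94, 159.86, 180, 180, 180].

### API

Orientations are given as [roll, pitch, yaw] about the fixed x, y, z axes, in that order (R = Rz(yaw) Ry(pitch) Rx(roll)).
In Python, from bench import r, snapshot, get_calibration gives the robot as it stands.
- The arm moves only by the tool step_arm, never from a script. Its argument "rows" is a list of rows, each a list of 2 entries, a list of its own where there are three numbers: the shift along the tool's x, y, z in mm, then the turn about the tool's z in degrees. In form: [[[tx, ty, tz], yaw], ...]. A call has 1 to 12 rows; each row is the pose to reach, as a shift and turn from the pose commanded when the call began, along the tool's axes at that moment; what a row does not reach only later rows make up. A row lasts 1/10 s, in which the tool goes at most 50 mm and 8.59 degrees, less where a joint would pass 70% of its speed; a pose out of reach is approached as far as the arm can. A call with a gripper value outside its range is refused whole. "fingers" is the opening, from 0 (shut) to 1 (fully open), set as the call begins (left out, the last holds). The fingers move at their own pace and stop on an object; "squeeze" is the grip in N (left out, the last holds). Time passes only in rows, so rows that repeat a pose let the fingers close. It gives the time, the measured TCP pose, the force, the opening and the grip force at its end, in the units of the state.
- r.sense(): the state, without advancing time (a new reading comes with each control period).
- snapshot(name): name is "side" or "top" or "wrist"; returns the picture (480x640x3 uint8, blue, green, red); there is no depth.
- get_calibration(name): a dict with "fovy" (degrees; the focal length in pixels is half the picture's height over the tangent of half this angle, whatever the lens; pixels are square), "cx", "cy" (the principal point, pixels), "eye" and "orientation" of the camera in the world. Camera axes: x right, y up, looking along -z (the intrinsics and any distortion apply to the point x, -y, -z); pixel columns grow to the right and rows downward; lengths in mm; the calibration is good to about 2 mm. A picture is of the moment at which its call begins: read the wrist's pose just before it. get_calibration takes no time and is no camera call; for the wrist camera it gives the pose at the moment of the call.
- r.hand_in(): hands the job in; it is judged then, once.
The state is a dict: "time": time; "joint_pos": joint angles; "qd": joint speeds; "joint_efforts": joint torques, N m; "tool_pos": TCP position; "tcp_rot": TCP orientation; "ft_force": force on the tool from outside, world axes, zero at the start; "wrist_torque": the same for the moment, N m; "finger_gap": finger opening in mm; "grip_force": force on a finger pad.
Only numpy, scipy, OpenCV 4.12 (cv2) and the standard library are available. Lean on these libraries where they do the work, as an engineer would, in place of code of your own. Each camera call takes 0.05 s, during which the arm holds its last target. There are 200 camera calls.

## Working session

There is one attempt and no reset: what is moved stays moved. The work goes in short steps, Python scripts to look and compute and a tool call to move; the robot and the scene stay as the last step left them, time stands still between calls to the robot, and variables do not carry over. Pictures are saved under pics/ and viewed, at most 10 in all, crops included, and the job is handed in when it is done.

Besides the shell and the picture viewer there is one more tool, called after "Call:" by a JSON object that holds its "fn" and its "kwargs", one argument or row to a line. step_arm: Moves the arm, as the interface text tells. Its arguments: {"type":"object","properties":{"rows":{"type":"array"},"fingers":{"type":"number"},"squeeze":{"type":"number"}},"required":["rows"]}

```bash
mkdir -p pics; ls; python3 - <<'E'
from bench import r,snapshot,get_calibration
import cv2
for n in("top","side"):
    print(n,get_calibration(n)); cv2.imwrite(f"pics/{n}0.png",snapshot(n))
print(get_calibration("wrist")); s=r.sense(); print(s["tool_pos"],s["tcp_rot"],s["ft_force"],s["time"],s["finger_gap"])
E
```

```text
pics
top {'fovy': 46.613566336018934, 'cx': 318.49150905779794, 'cy': 231.6009305745091, 'eye': array([ 273.93864525, -182.06825927, 1291.89177052]), 'orientation': array([ 1.17989033e+01,  2.57040598e-02, -8.54294882e+01])}
side {'fovy': 43.081346896532914, 'cx': 315.37123138755965, 'cy': 239.4749717185062, 'eye': array([448.56206235, 803.12437307, 786.38736816]), 'orientation': array([  55.59094429,   -0.73844488, -174.27252154])}
{'fovy': 59.32320660377694, 'cx': 328.59867547372676, 'cy': 240.16539942120798, 'eye': array([105.53145336, 595.57757061, 372.27728305]), 'orientation': array([-17.82591828,   0.10197249,  72.56542684])}
[179.8373769  571.9104351  241.34262518] [-1.79904020e+02 -1.04014426e-02  1.62537590e+02] [-0.15313924 -0.01974676 -0.49095987] 0.1 85.27118011647065
```

View pics/top0.png

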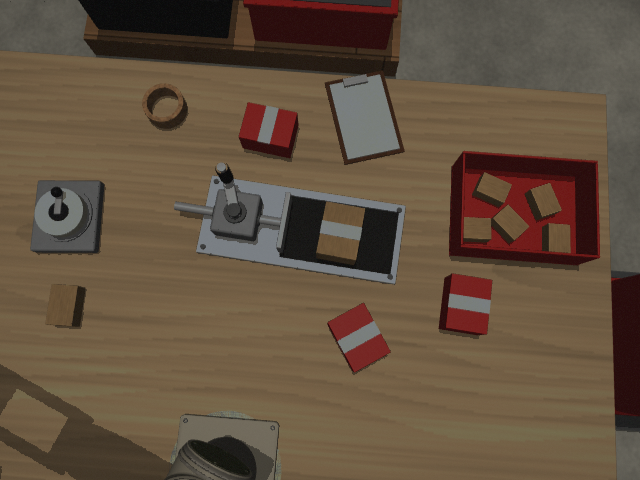

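View pics/side0.png

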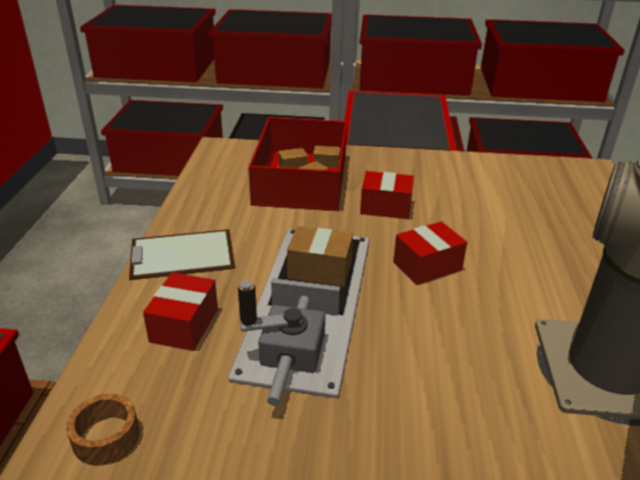

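Candidates in the top view: crank sleeves are the black sleeve of the guide (225,173) and the reel's ball knob (57,192). Cartons are the brown one on the bed (341,233) and the red look-alikes (269,130), (359,338) and (467,304). I choose the sleeve at (225,173) and the brown carton. Next is one close crop to check this.

```bash
cat > h.py <<'E'
import numpy as np
from scipy.spatial.transform import Rotation as R
from bench import r,snapshot,get_calibration
def rot(o): return R.from_euler('xyz',o,degrees=True).as_matrix()
def f(c): return 240/np.tan(np.radians(c['fovy']/2))
def at(c,u,v,z):
    d=rot(c['orientation'])@np.array([(u-c['cx'])/f(c),-(v-c['cy'])/f(c),-1])
    return c['eye']+d*(z-c['eye'][2])/d[2]
def px(c,p):
    q=rot(c['orientation']).T@(np.asarray(p,float)-c['eye'])
    return np.array([c['cx']-f(c)*q[0]/q[2],c['cy']+f(c)*q[1]/q[2]])
E
python3 - <<'E'
import cv2,numpy as np
a=cv2.imread("pics/top0.png")[150:290,190:415]; b=cv2.imread("pics/side0.png")[215:405,225:375]
a=cv2.resize(a,None,fx=3.5,fy=3.5,interpolation=cv2.INTER_CUBIC)
cv2.imwrite("pics/topc.png",np.clip(a*1.4,0,255).astype('uint8'))
b=cv2.resize(b,None,fx=3,fy=3,interpolation=cv2.INTER_CUBIC); cv2.imwrite("pics/sidec.png",b)
E
```

```text
(no output)
```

View pics/topc.png

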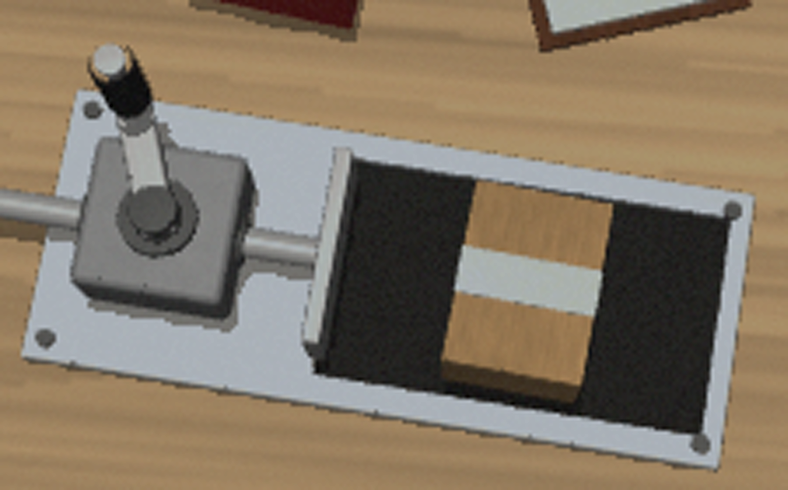

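View pics/sidec.png

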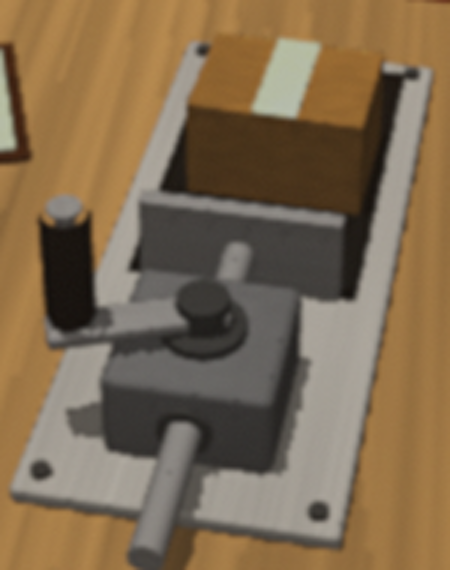

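```bash
python3 - <<'E'
from h import *
from scipy.optimize import least_squares
T=get_calibration("top");S=get_calibration("side")
tc=lambda u,v:(u/3.5+190-.4,v/3.5+150-.4); sc=lambda u,v:(u/3+225-.4,v/3+215-.4)
for n,a,b in [("cap",tc(111,58),sc(64,207)),("hub",tc(155,208),sc(203,297))]:
    o=least_squares(lambda p:np.r_[px(T,p)-a,px(S,p)-b],[450,-50,100]); print(n,o.x.round(1),o.fun.round(1))
print("cap@174 top",at(T,*tc(111,58),174).round(1),"side",at(S,*sc(64,207),174).round(1))
for n,pts,z,C,k in [("plate top front",[(352,150),(319,345)],75,T,tc),("plate back",[(336,150),(304,345)],75,T,tc),("carton near",[(474,181),(443,360)],87,T,tc),("carton far",[(612,203),(580,387)],87,T,tc),
 ("bed",[(78,90),(22,358),(754,197),(718,468)],12,T,tc),
 ("S plate back",[(140,205),(345,225)],75,S,sc),("S carton near",[(190,102),(363,127)],87,S,sc),("S carton far",[(217,35),(382,53)],87,S,sc)]:
    print(n,[at(C,*k(*p),z)[:2].round(1).tolist() for p in pts])
E
```

```text
cap [628.8  51.6 174.9] [-0.1  0.6 -0.4 -0.2]
hub [557.4  28.6  98.1] [-0.1  0.4 -0.3 -0.1]
cap@174 top [630.5  51.8 174. ] side [628.3  50.8 174. ]
plate top front [[612.5, -90.1], [483.2, -80.8]]
plate back [[611.6, -79.8], [482.4, -71.3]]
carton near [[594.9, -170.5], [477.8, -160.1]]
carton far [[587.4, -259.3], [467.6, -246.8]]
bed [[657.5, 105.6], [469.5, 120.7], [618.8, -359.6], [433.1, -344.9]]
S plate back [[610.7, -78.2], [482.2, -73.4]]
S carton near [[592.5, -175.4], [476.7, -160.7]]
S carton far [[584.9, -258.1], [468.8, -249.2]]
```

Both crops agree. The top crop shows the upright black sleeve with its steel cap at image (222,167), the gearbox hub at (234,209), the plate at about (283,220) and the brown carton's near edge at about (321,227). Triangulated, the sleeve is at (629,51.5), the axis at (557.5,28.5) and the arm at 75.0 mm, which matches the description. The gap to the carton is about 79 mm. I'll move above the sleeve now.

Call:
{"fn": "step_arm", "kwargs": {
  "rows": [
    [[-12, -7, 0], 0],
    [[-29, -18, 0], 0],
    [[-58, -36, 0], 0],
    [[-94, -58, 0], 0],
    [[-129, -80, 0], 0],
    [[-164, -101, 0], 0],
    [[-199, -123, 0], 0],
    [[-234, -145, 0], 0],
    [[-269, -167, 0], 0],
    [[-304, -188, 0], 0],
    [[-333, -207, 0], 0],
    [[-357, -221, 0], 0]
  ],
  "fingers": 1
}}

```text
time: 1.3
tool_pos: [455.3, 251.6, 242.1]
tcp_rot: [-180.0, 0.0, 162.5]
ft_force: [0.5, 0.6, 0.8]
finger_gap: 85.5
grip_force: 0.0
```

Call:
{"fn": "step_arm", "kwargs": {
  "rows": [
    [[-30, -19, 0], 0],
    [[-62, -38, 0], 0],
    [[-94, -58, 0], 0],
    [[-126, -78, 0], 0],
    [[-158, -98, 0], 0],
    [[-185, -115, 0], 0],
    [[-206, -127, 0], 0],
    [[-220, -136, 0], 0],
    [[-227, -141, 0], 0],
    [[-227, -141, 0], 0],
    [[-227, -141, 0], 0]
  ]
}}

```text
time: 2.4
tool_pos: [628.0, 52.4, 242.2]
tcp_rot: [180.0, -0.0, 162.6]
ft_force: [-0.3, -0.9, -0.0]
finger_gap: 85.0
grip_force: 0.0
```

```bash
python3 - <<'E'
from h import *
import cv2
s=r.sense();C=get_calibration("wrist");I=snapshot("wrist");cv2.imwrite("pics/w1.png",I)
print(s["time"],s["tool_pos"],s["tcp_rot"],s["ft_force"]);print(C)
print(px(C,[629,51.5,174]),px(C,[629,51.5,95]))
E
```

```text
2.4 [627.98374442  52.37678263 242.22808345] [ 1.79990341e+02 -3.32771380e-02  1.62559274e+02] [-0.31744952 -0.870677   -0.04207563]
{'fovy': 59.32320660377694, 'cx': 328.59867547372676, 'cy': 240.16539942120798, 'eye': array([553.63763783,  75.78072644, 373.22271781]), 'orientation': array([-1.78038330e+01, -5.17901558e-03,  7.25899532e+01])}
[327.34292025 268.67311231] [327.65921984 226.04644513]
```

View pics/w1.png

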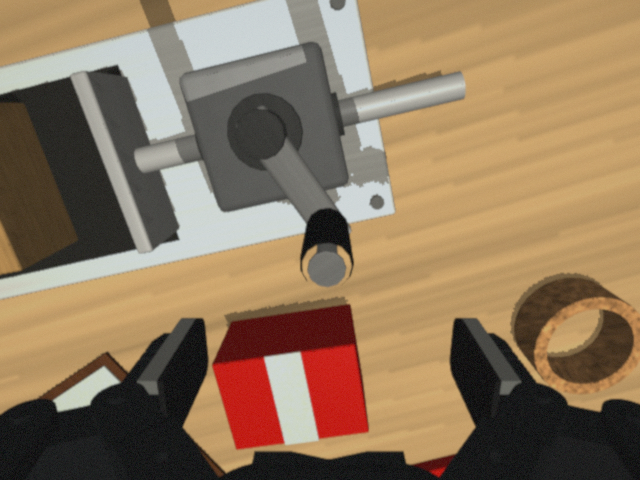

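The wrist view has the cap at (326,268), against (327,269) predicted, so the sleeve is right under the tool. I'll descend and close.

Call:
{"fn": "step_arm", "kwargs": {
  "rows": [
    [[0, 0, 8], 0],
    [[0, 0, 24], 0],
    [[0, 0, 44], 0],
    [[0, 0, 64], 0],
    [[0, 0, 84], 0],
    [[0, 0, 98], 0],
    [[0, 0, 106], 0],
    [[0, 0, 106], 0]
  ]
}}

```text
time: 3.25
tool_pos: [627.4, 52.0, 134.4]
tcp_rot: [-180.0, -0.2, 162.5]
ft_force: [0.8, 0.1, -0.6]
finger_gap: 85.4
grip_force: 0.0
```

Call:
{"fn": "step_arm", "kwargs": {
  "rows": [
    [[0, 0, 0], 0],
    [[0, 0, 0], 0],
    [[0, 0, 0], 0],
    [[0, 0, 0], 0],
    [[0, 0, 0], 0],
    [[0, 0, 0], 0],
    [[0, 0, 0], 0],
    [[0, 0, 0], 0],
    [[0, 0, 0], 0],
    [[0, 0, 0], 0]
  ],
  "fingers": 0,
  "squeeze": 50
}}

```text
time: 4.25
tool_pos: [628.9, 51.7, 137.3]
tcp_rot: [180.0, 0.1, 162.5]
ft_force: [-2.1, -0.3, 5.1]
finger_gap: 28.0
grip_force: 49.0
```

```bash
python3 - <<'E'
import numpy as np
c=np.array([557.5,28.5]);p=np.array([628.5,51.8]);y=np.radians(162.536)
X=np.array([np.cos(y),np.sin(y)]);Y=np.array([np.sin(y),-np.cos(y)])
a0=np.degrees(np.arctan2(*(p-c)[::-1]));print(a0)
P=lambda a:c+75*np.array([np.cos(np.radians(a)),np.sin(np.radians(a))])
a=[0,2]+list(range(8,250,6)); prev=p; 
for i,t in enumerate(a):
    if i%12==1: base=P(a0+a[i-1]) if i>1 else p; print("call",t)
    if i: d=P(a0+t)-base; print(t,[round(float(d@X)),round(float(d@Y))],end=" ")
E
```

```text
18.16823319779219
call 2
2 [1, 2] 8 [6, 8] 14 [12, 14] 20 [18, 18] 26 [25, 22] 32 [32, 26] 38 [40, 28] 44 [47, 30] 50 [55, 31] 56 [63, 31] 62 [71, 31] 68 [78, 29] call 74
74 [8, -2] 80 [15, -5] 86 [22, -9] 92 [28, -13] 98 [34, -19] 104 [39, -24] 110 [44, -31] 116 [48, -37] 122 [52, -44] 128 [54, -52] 134 [56, -59] 140 [57, -67] call 146
146 [0, -8] 152 [0, -16] 158 [-2, -23] 164 [-4, -31] 170 [-7, -38] 176 [-11, -45] 182 [-15, -52] 188 [-20, -57] 194 [-26, -63] 200 [-32, -68] 206 [-39, -72] 212 [-46, -75] call 218
218 [-7, -3] 224 [-15, -4] 230 [-23, -5] 236 [-31, -6] 242 [-39, -5] 248 [-46, -4]
```

Call:
{"fn": "step_arm", "kwargs": {
  "rows": [
    [[1, 2, 0], 0],
    [[6, 8, 0], 0],
    [[12, 14, 0], 0],
    [[18, 18, 0], 0],
    [[25, 22, 0], 0],
    [[32, 26, 0], 0],
    [[40, 28, 0], 0],
    [[47, 30, 0], 0],
    [[55, 31, 0], 0],
    [[63, 31, 0], 0],
    [[71, 31, 0], 0],
    [[78, 29, 0], 0]
  ]
}}

```text
time: 5.45
tool_pos: [563.3, 103.3, 137.3]
tcp_rot: [179.9, 0.1, 162.5]
ft_force: [2.4, 0.6, 5.3]
finger_gap: 27.9
grip_force: 49.3
```

```bash
python3 - <<'E'
from h import *
import cv2
s=r.sense();print(s["tool_pos"],s["tcp_rot"],s["ft_force"],s["grip_force"],s["finger_gap"])
a=cv2.resize(snapshot("top")[150:290,190:415],None,fx=3.5,fy=3.5,interpolation=cv2.INTER_CUBIC)
cv2.imwrite("pics/topc2.png",np.clip(a*1.4,0,255).astype('uint8'))
E
```

```text
[563.34139542 103.29043078 137.2833386 ] [1.79931970e+02 1.40521511e-01 1.62541939e+02] [2.38495519 0.57185959 5.32290331] 49.26285948604345 27.879892712758814
```

View pics/topc2.png

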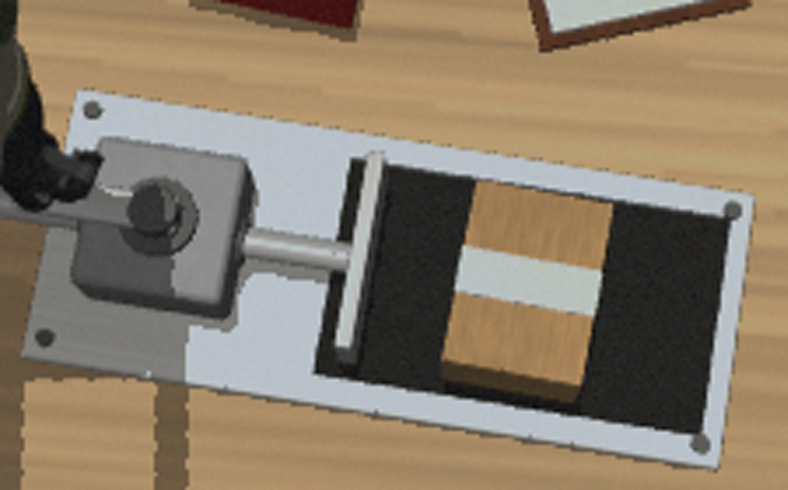

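The crop shows the crank following the gripper. The plate's front edge moved from (352,150) to (384,155), about 20.5 mm, which is the expected 17.5 mm/rad. The carton hasn't moved and forces are low, so I'll carry on.

Call:
{"fn": "step_arm", "kwargs": {
  "rows": [
    [[8, -2, 0], 0],
    [[15, -5, 0], 0],
    [[22, -9, 0], 0],
    [[28, -13, 0], 0],
    [[34, -19, 0], 0],
    [[39, -24, 0], 0],
    [[44, -31, 0], 0],
    [[48, -37, 0], 0],
    [[52, -44, 0], 0],
    [[54, -52, 0], 0],
    [[56, -59, 0], 0],
    [[57, -67, 0], 0]
  ]
}}

```text
time: 6.7
tool_pos: [488.2, 57.1, 137.2]
tcp_rot: [179.9, 0.0, 162.6]
ft_force: [-1.2, 3.0, 8.9]
finger_gap: 27.6
grip_force: 50.3
```

Call:
{"fn": "step_arm", "kwargs": {
  "rows": [
    [[0, -8, 0], 0],
    [[0, -16, 0], 0],
    [[-2, -23, 0], 0],
    [[-4, -31, 0], 0],
    [[-7, -38, 0], 0],
    [[-11, -45, 0], 0],
    [[-15, -52, 0], 0],
    [[-20, -57, 0], 0],
    [[-26, -63, 0], 0],
    [[-32, -68, 0], 0],
    [[-39, -72, 0], 0],
    [[-46, -75, 0], 0]
  ]
}}

```text
time: 7.9
tool_pos: [509.6, -29.2, 137.2]
tcp_rot: [180.0, 0.0, 162.5]
ft_force: [-2.6, 0.1, 10.8]
finger_gap: 27.9
grip_force: 50.4
```

```bash
python3 - <<'E'
from h import *
import cv2
s=r.sense();p=s["tool_pos"];print(p,s["ft_force"],s["grip_force"],s["finger_gap"],s["time"],np.degrees(np.arctan2(p[1]-28.5,p[0]-557.5)))
a=cv2.resize(snapshot("top")[180:270,270:390],None,fx=6,fy=6,interpolation=cv2.INTER_CUBIC)
cv2.imwrite("pics/topc3.png",np.clip(a*1.6,0,255).astype('uint8'))
E
```

```text
[509.61898294 -29.19410175 137.20453744] [-2.60045351  0.09420965 10.7572572 ] 50.43826689943671 27.900316202614118 7.9 -129.68968156539245
```

View pics/topc3.png

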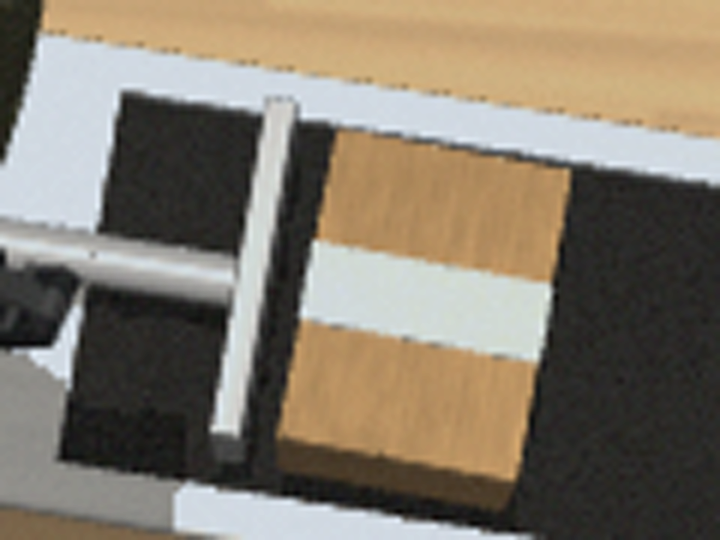

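The crop shows the plate's front top edge from (297,102) to (241,435) and the carton's near top edge from (338,130) to (278,437). There's still a gap.

```bash
python3 - <<'E'
from h import *
T=get_calibration("top");S=get_calibration("side")
k=lambda u,v:(u/6+270-.4,v/6+180-.4); u=np.array([-.0805,-.9968])
for n,z,ps in[("front",75,[(297,102),(241,435)]),("back",75,[(266,100),(212,430)]),("near",87,[(338,130),(278,437)]),("far",87,[(571,170),(517,483)])]:
    print(n,[round(float(at(T,*k(*p),z)[:2]@u),1) for p in ps])
c=np.array([557.5,28.5]);y=np.radians(162.536)
X=np.array([np.cos(y),np.sin(y)]);Y=np.array([np.sin(y),-np.cos(y)])
P=lambda a:c+75*np.array([np.cos(np.radians(a)),np.sin(np.radians(a))])
for t in range(6,50,6): d=P(230.2+t)-P(230.2); print(t,(d@X).round(1),(d@Y).round(1))
E
```

```text
front [106.8, 106.6]
back [95.1, 95.8]
near [124.1, 120.6]
far [211.9, 209.3]
6 -7.4 -2.6
12 -15.0 -4.4
18 -22.8 -5.4
24 -30.7 -5.6
30 -38.5 -5.0
36 -46.2 -3.5
42 -53.7 -1.3
48 -61.0 1.8
```

The gap is about 14.6 mm at the centre and 13 mm at the nearer corner. Another 33° (10 mm) leaves about 4 mm.

Call:
{"fn": "step_arm", "kwargs": {
  "rows": [
    [[-7, -3, 0], 0],
    [[-15, -4, 0], 0],
    [[-23, -5, 0], 0],
    [[-31, -6, 0], 0],
    [[-36, -5, 0], 0],
    [[-40, -5, 0], 0],
    [[-42, -4, 0], 0],
    [[-42, -4, 0], 0],
    [[-42, -4, 0], 0]
  ]
}}

```text
time: 8.85
tool_pos: [548.9, -45.9, 137.3]
tcp_rot: [-180.0, 0.1, 162.5]
ft_force: [-0.1, -3.1, 7.8]
finger_gap: 27.6
grip_force: 50.2
```

```bash
python3 - <<'E'
from h import *
import cv2
s=r.sense();p=s["tool_pos"];print(p,s["ft_force"],s["grip_force"],s["finger_gap"],s["time"],np.degrees(np.arctan2(p[1]-28.5,p[0]-557.5)))
a=cv2.resize(snapshot("top")[180:270,270:390],None,fx=6,fy=6,interpolation=cv2.INTER_CUBIC)
cv2.imwrite("pics/topc4.png",np.clip(a*1.6,0,255).astype('uint8'))
E
```

```text
[548.93314553 -45.93370401 137.27153645] [-0.14275349 -3.11220514  7.79106   ] 50.217677894979715 27.56793070931966 8.85 -96.56549798041536
```

View pics/topc4.png

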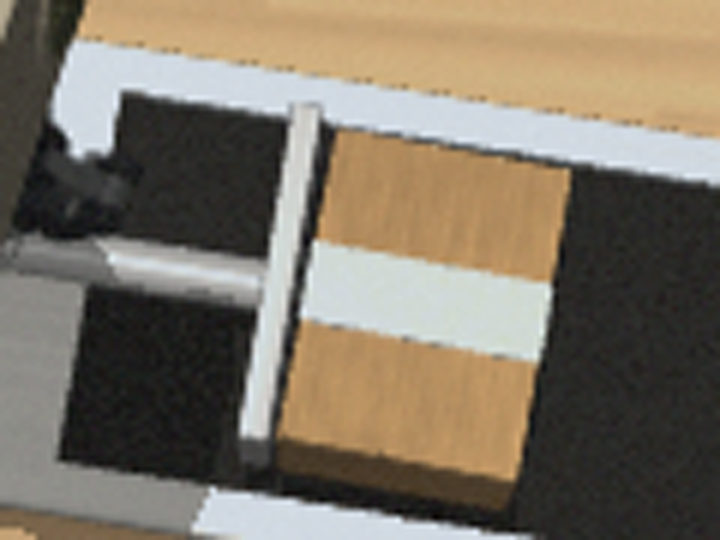

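The plate's front edge is now (323,106) to (269,440), against the carton's near edge (338,130) to (278,437). That's a gap of about 4–5 mm at the centre and less at the near corner, and the carton hasn't moved. I'll let go and rise.

Call:
{"fn": "step_arm", "kwargs": {
  "rows": [
    [[0, 0, 0], 0],
    [[0, 0, 0], 0],
    [[0, 0, 0], 0],
    [[0, 0, 0], 0],
    [[0, 0, 0], 0],
    [[0, 0, 0], 0],
    [[0, 0, 0], 0],
    [[0, 0, 0], 0]
  ],
  "fingers": 1
}}

```text
time: 9.7
tool_pos: [548.6, -45.7, 136.3]
tcp_rot: [180.0, 0.0, 162.5]
ft_force: [0.4, -0.0, 0.1]
finger_gap: 85.5
grip_force: 0.0
```

Call:
{"fn": "step_arm", "kwargs": {
  "rows": [
    [[0, 0, -6], 0],
    [[0, 0, -20], 0],
    [[0, 0, -40], 0],
    [[0, 0, -60], 0],
    [[0, 0, -80], 0],
    [[0, 0, -100], 0],
    [[0, 0, -115], 0],
    [[0, 0, -120], 0],
    [[0, 0, -120], 0],
    [[0, 0, -120], 0]
  ]
}}

```text
time: 10.7
tool_pos: [548.2, -45.6, 255.4]
tcp_rot: [-180.0, -0.1, 162.5]
ft_force: [0.4, 0.1, -0.3]
finger_gap: 85.7
grip_force: 0.0
```

```bash
python3 - <<'E'
from h import *
import cv2
s=r.sense();C=get_calibration("wrist");w=snapshot("wrist");t=snapshot("top")
print(s["time"],s["tool_pos"],s["ft_force"],s["finger_gap"])
np.save("C.npy",C,allow_pickle=True)
cv2.imwrite("pics/w2.png",w);cv2.imwrite("pics/top5.png",t)
a=cv2.resize(t[180:270,270:390],None,fx=6,fy=6,interpolation=cv2.INTER_CUBIC)
cv2.imwrite("pics/topc5.png",np.clip(a*1.6,0,255).astype('uint8'))
E
```

```text
10.7 [548.15204398 -45.64950021 255.39130095] [ 0.41383082  0.11381943 -0.29320945] 85.7144402577063
```

View pics/w2.png

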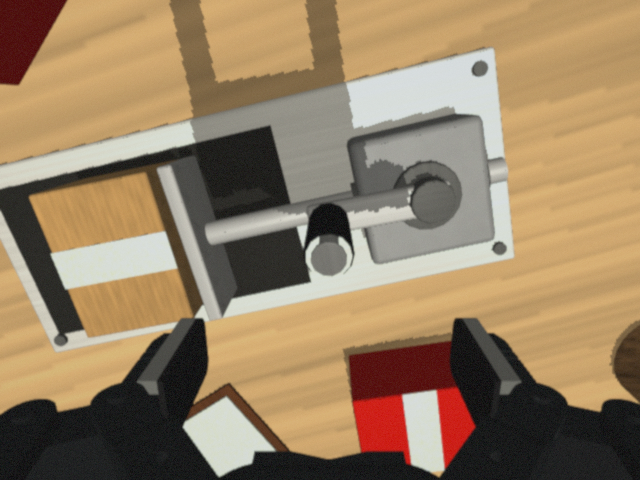

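The wrist view shows the sleeve released at (328,255) and the plate strip from (165,165) to (214,318), right beside the carton's near edge from (147,172) to (194,309). I'll do a quick numeric check, then hand in.

```bash
python3 - <<'E'
from h import *
C=np.load("C.npy",allow_pickle=True).item();u=np.array([-.0805,-.9968])
for n,z,ps in[("front",75,[(158,167),(207,319)]),("back",75,[(173,165),(221,317)]),("near",87,[(147,172),(194,309)]),("far",87,[(29,196),(86,337)])]:
    print(n,[round(float(at(C,*p,z)[:2]@u),1) for p in ps])
E
```

```text
front [116.0, 119.3]
back [104.7, 107.4]
near [119.7, 121.3]
far [208.9, 214.1]
```

```bash
python3 -c "
from bench import r
print(r.hand_in())"
```

```text
the job is handed in; nothing more can be done
None
```

The guide plate was cranked up to about 3–4 mm from the carton without moving it, the sleeve was released, and the job was handed in with about 11 s on the clock.

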